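Load a test coupon under the spring clip of a bench stage

TASK

Clamp the bright test coupon in the clip stage for inspection: with one fingertip press the red thumb bar down so that the spring clip's nose stands clear, keep it down, and with the other fingertip push the coupon along the bed beneath the nose until it is fully home against the back stop. Then let the clip down onto the coupon and leave it clamped there. Only press and push: the coupon must stay on the bed and never be lifted, and the things lying round the stage stay where they are.

Things in the scene. Friction and masses are not known exactly. Their poses are not given: they have to be found in the camera images.
- clip_stage: Fixed dark grey stage plate 150 x 74 mm (x -106..+44, y -36..+38). Origin on the worktop; its smooth bed is 16 mm higher. +x: loading direction along the bed to the back stop, roughly away from the robot (stage turned up to 0.35 rad); +y left; z up. Steel guides 5 mm high, faces at y +19.5 and -19.5 mm from x -12 to +22 mm, flaring outward back to x -26 mm. Spring clip along the left edge.
- coupon: Bright loose test coupon, 50 mm (x) x 36 mm (y) x 6 mm, about 80 g; origin at the centre of its underside. Starts flat on the bed at stage x -53..-41 mm, y within 1 mm, yaw within 0.05 rad of the stage, in front of the clip's nose. Fully home its centre is at stage x -3 mm, its leading edge on the stop and its front left part under the nose.
- clip (a joint): Spring clip angle, 0 to 0.60 rad: a lever hinged along stage x at y +27 mm, 10 mm above the bed. 0: at rest, nose on the bed, blocking the coupon. Pressing the red bar raises it; let go, it springs back. At 0.30 / 0.39 / 0.44 / 0.49 the nose's underside is 6.0 / 7.9 / 8.9 / 9.9 mm and the bar's top 8.3 / 5.7 / 4.4 / 3.0 mm above the bed. Force at the bar: 2 N to start, 5.3 N at 0.47.
- thumb_bar (a point): Middle of the top line of the red thumb bar, on the clip: a round rod 8 mm thick, 100 mm long (stage x -96..+4 mm) at stage y +56 mm, outside the plate's left edge, only the worktop below. Top 17 mm above the bed at rest. It may be pressed anywhere along it with equal effect, and a fingertip may slide along it. Pressed, it is level with the coupon's edge.
- nose_lip (a point): Underside of the clip's nose at its entry end (stage x 0, y +8 mm), on the clip; rises as the bar is pressed. The nose is 18 mm long (stage x 0 to +18 mm).
- stop_face (a point): Middle of the foot of the steel back stop's face, on the bed (stage x +22 mm, y 0). The stop is 9 mm high.
- spare_coupon: Brass coupon of the same size lying flat on the worktop to the right of the stage; leave it alone. Origin at the centre of its underside.
- tweezers: Steel tweezers, 118 mm long, lying right of the stage; leave alone.
- loupe: Black eye loupe, 40 mm across, 30 mm tall, standing beyond the stage; leave alone.
- marker: White and black felt marker, 130 mm long, lying left of the stage; leave alone.
- tin_small: Round aluminium tin, 38 mm across, 13 mm tall, beyond the stage; leave alone.
- brass_weight: Brass weight with a knob, 31 mm across, 51 mm tall, beyond the back stop; leave alone.
- eraser: Blue and white eraser, 22 x 52 x 12 mm, beyond the stage to the left; leave alone.
There are look-alikes about, which are no part of the job. Of the things shaped like the coupon, the aluminium one is meant.

How it is judged:
On the way, in this order (a step that is already met when the one before it is completed fails the run):
1. a finger holds the thumb bar down, nose above the coupon's thickness, the coupon still in front of the nose (value of joint clip above 0.34 rad and contact force between the fingers and clip above 0.5 N and x of coupon in the frame of clip_stage below -0.022 m), for 0.1 s.
2. while one finger keeps the clip up, the other pushes the coupon beneath the nose (value of joint clip above 0.32 rad and contact force between the fingers and clip above 0.5 N and contact force between the fingers and coupon above 0.05 N and x of coupon in the frame of clip_stage above -0.018 m), for 0.05 s.
At the end, for the whole second after the job is handed in: The coupon lies flat on the bed, against the back stop (within 3 mm) and square to it (within 0.1 rad), with the let-go clip's nose resting on it (clip 0.25 to 0.35 rad, pressing with over 1 N), and everything is at rest (x of coupon in the frame of clip_stage between -0.006 and 0 m and y of coupon in the frame of clip_stage between -0.004 and 0.004 m and z of coupon in the frame of clip_stage between 0.0145 and 0.0175 m and angle between the x axis of coupon and the x axis of clip_stage, either way round below 0.1 rad and value of joint clip between 0.25 and 0.35 rad and contact force between clip and coupon above 1 N and linear speed of coupon below 0.01 m/s); the robot touches nothing.
It fails at once if the coupon is lifted more than 5 mm off the bed, drops off it, or is tipped (z of coupon in the frame of clip_stage above 0.021 m or z of coupon in the frame of clip_stage below 0.01 m or angle between coupon's own z axis and vertical above 0.15 rad).
It fails at once if something lying round the stage is moved more than 15 mm (distance of any of tweezers, loupe, marker, tin_small, brass_weight, eraser, spare_coupon from where it was at the start of the episode above 0.015 m).
It also fails if it takes over 32 s, if anything falls off the work surface, if the arm or the gripper's body presses on something with over 40 N, if the wrist force passes 120 N, or if a joint passes its speed limit or range.

ROBOT

A 6-joint arm with a two-finger parallel gripper is mounted at the origin on a cart in front of the work surface, level with it; the furniture and walls round the work are solid. World frame = base frame: x ahead of the robot, y to its left, z up, the work surface at z = 0. Lengths are in m, angles in rad, forces in N, time in s.
With the tool pointing down it reaches from about 0.275 to 0.875 m from the base axis. Payload 12.5 kg.
Tool frame: the origin (TCP) lies on the centre line of the jaws, within the pads' length; the fingertips stand r.finger_overhang ahead of it and the grasp point (between the pads) lies 3 mm ahead of it (r.finger_overhang is the distance from the TCP to the fingertips, in m); z points along the fingers, y is the direction in which the jaws open and shut (so a half turn about z gives the same grasp; the last joint's range is limited). The gripper opens to 85 mm and grips with 20 to 120 N. Pads are 22 mm wide; open, the fingers measure 114 mm over their backs; the gripper's body (76 mm by 85 mm) begins 54 mm behind the grasp point. The pads swing forward as they close: fully open they stand 13 mm farther back than shut.
Start: joints at [1.148, 0.351, 1.652, -0, 1.139, -0.085], TCP at [0.182, 0.519, 0.253] pointing down, gripper open.
Joint ranges: [-2.75, 2.75], [-0.79, 2.1], [0.01, 2.65], [-1.57, 4.71], [0.07, 3.14], [-2.87, 2.87]. Speed limits (rad/s): [2.22, 2.22, 2.79, 3.14, 3.14, 3.14].

INTERFACE

Orientations are given as a unit quaternion [x, y, z, w].
In Python, from cell import r, optics gives the robot as it stands. The module is installed in compiled form; this text tells all that it offers. Calls block until the motion is done:
- r.move_to(position, orientation): joint-space move of the TCP to a pose.
- r.move_linear(position, rot=None, vel=0.15): straight line of the TCP; rot=None keeps the orientation; vel is the mean speed in m/s.
- r.set_joints(angles): joint-space move.
- r.set_gripper(opening, squeeze=None): opening from 0.0 (shut) to 1.0 (fully open); squeeze is the grip in N (None keeps the last); returns when the fingers have stopped.
- r.sleep(seconds).
- r.inverse_kinematics(position, orientation): joint angles nearest the present ones, or None.
- optics.get_image(name): name is "side" or "top" or "wrist"; returns a dict with "pixels" (400x640x3 uint8, red, green, blue), "depth" (400x640 float32, m along the optical axis (not along the pixel's ray), 0 where there is no reading), "fx", "fy", "cx", "cy" (pixels), "camera_from_world" (4x4, takes a point from world to camera coordinates); the wrist camera has in their place "mount" (4x4, takes a point from camera to tool coordinates, whose origin is the TCP and whose axes are the flange's). Camera axes: x right, y down, z forward; pixel columns grow to the right and rows downward; lengths in m; the calibration is good to about 2 mm. A picture is of the moment at which its call begins: read the wrist's pose just before it.
A pose or a line that the arm cannot do raises r.PlanningError and nothing moves.
- r.hand_in(): hands the job in, once; it reports no verdict.
Readings, each from a call of its own:
- r.current_t(): time.
- r.current_q(): joint angles.
- r.current_qvel(): joint speeds.
- r.current_effort(): joint torques, N m.
- r.current_tool_pos(): TCP position.
- r.current_ee_rot(): TCP orientation.
- r.current_contact_force(): force on the tool from outside, world axes, zero at the start.
- r.current_torque(): the same for the moment, N m.
- r.current_opening(): opening from 0.0 (shut) to 1.0 (fully open).
Only numpy, scipy, OpenCV 4.12 (cv2) and the standard library are available. Lean on these libraries where they do the work, as an engineer would, in place of code of your own. Each camera call takes 0.05 s, during which the arm holds its last target.

## Working session

There is one attempt and no reset: what is moved stays moved. The work goes in short steps, each a Python script; the robot and the scene stay as the last script left them, time stands still between calls to the robot, and variables do not carry over. Pictures are saved under pics/ and viewed, and the job is handed in when it is done.

```bash
mkdir -p pics; ls; python3 - <<'E'
from cell import r, optics
import cv2, numpy as np
print(r.current_t(), r.current_q(), r.current_tool_pos(), r.current_ee_rot(), r.finger_overhang, r.current_opening())
for n in ["top","side"]:
    im=optics.get_image(n)
    cv2.imwrite(f"pics/{n}0.png", im["pixels"][:,:,::-1]); np.savez(f"{n}0.npz",**im)
    print(n, im["fx"],im["fy"],im["cx"],im["cy"]); print(np.round(im["camera_from_world"],4))
E
```

```text
pics
0.0 [ 1.14839289e+00  3.51266842e-01  1.65241015e+00  2.22789687e-05
  1.13911005e+00 -8.46163136e-02] [0.18212594 0.51865141 0.25274694] [ 1.68096325e-01  9.85770394e-01 -5.75570925e-04 -1.59569961e-04] 0.022 0.9997307844768302
top 457.7346092185768 457.7346092185768 324.26381457652224 202.42096255675276
[[ 1.430e-02 -9.997e-01  2.040e-02 -3.000e-04]
 [-9.978e-01 -1.560e-02 -6.500e-02  6.083e-01]
 [ 6.530e-02 -1.940e-02 -9.977e-01  8.979e-01]
 [ 0.000e+00  0.000e+00  0.000e+00  1.000e+00]]
side 433.92366342998537 433.92366342998537 315.16043892561447 195.98511155288253
[[ 0.9914 -0.1305 -0.0041 -0.6   ]
 [-0.0638 -0.4572 -0.8871  0.088 ]
 [ 0.1139  0.8797 -0.4617  0.8932]
 [ 0.      0.      0.      1.    ]]
```

View pics/top0.png

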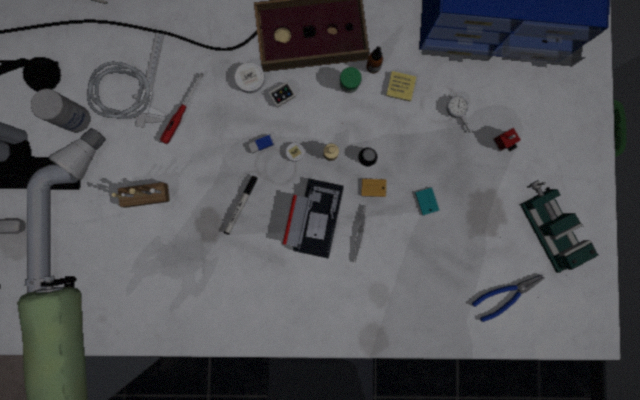

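View pics/side0.png

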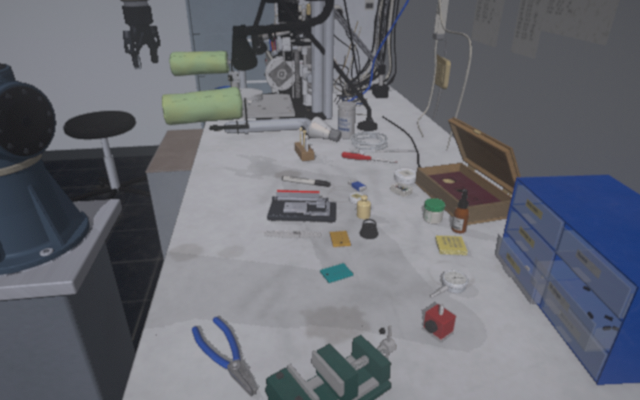

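The stage is at about (316,218) in the top view, with the red bar at about (291,222) on its left (image left = world +y) and the coupon at about (317,227). I'll zoom in and measure.

```bash
cat > h.py <<'E'
import numpy as np, cv2
def world(im, u, v, z=None):
    T=np.linalg.inv(im["camera_from_world"]); u=np.asarray(u,float); v=np.asarray(v,float)
    d=np.stack([(u-im["cx"])/im["fx"],(v-im["cy"])/im["fy"],np.ones_like(u)],-1)
    if z is None:
        s=im["depth"][v.astype(int),u.astype(int)]
    else:
        dw=d@T[:3,:3].T; s=(z-T[2,3])/dw[...,2]
    return (d*s[...,None])@T[:3,:3].T+T[:3,3]
E
python3 - <<'E'
import numpy as np,cv2
from h import *
im=dict(np.load("top0.npz"))
c=im["pixels"][165:270,265:385,::-1]
c=cv2.convertScaleAbs(c,alpha=1.3,beta=10)
cv2.imwrite("pics/top0z.png",cv2.resize(c,None,fx=5.6,fy=5.6,interpolation=cv2.INTER_CUBIC))
im2=dict(np.load("side0.npz")); c=im2["pixels"][165:250,240:390,::-1]
cv2.imwrite("pics/side0z.png",cv2.resize(c,None,fx=5.3,fy=5.3,interpolation=cv2.INTER_CUBIC))
vv,uu=np.mgrid[165:270,265:385]; P=world(im,uu,vv)
for v in range(175,262,5): print(v,' '.join('%3d'%round(1000*P[v-165,u-265,2]) for u in range(270,384,4)))
print(P[210-165,316-265])
E
```

```text
175   1  -2  -1   1   1   3   0  -2   1  -3   1  -3   2  -3  -1   1   0  -1   0  -2   0   1   1  -1  -1  -1   0   2  -1
180   1   0   2   1   1   3  -2   3  -2   2  18  17  13  -3   0   0   2  -2  -1   1   1   3   1   5   4   6   8   5   9
185  -2  -2   2   2  -1  -1   2  -3   1  -1  17  16  16  17  18  14  12  15   2   3  -1  -1  -1   4   6   7   5   7   7
190   0   1   0   3   2   0   0  -2   0  17  28  19  23  26  24  25  25  17  15   0  -1  -3   2   8   3   5   5   8   8
195  -1  -1   0   0   1   1  34   1  -1  18  30  27  27  17  13  18  20  21   0  -1   0   0  -1   8   6   7   5   8   2
200   1   1   1  -1   1   4  33  31  28  27  28  27  26  15  14  16  23  18   1   1   2   1   1  -2  -1   2   0   1   1
205   3   0   4   0   4   2  32  30  30  27  17  18  16  16  16  18  20  15   0   0  -3  -1  -2   0   2  -1  -1   1   0
210   0   6   2  -1  -1  30  29  30  29  26  16  16  15  19  18  14  21  17   1   1   1   0  -2   1   1   2   3  -1   2
215   1   0  -3   2   4  30  29  28  29  30  21  21  23  26  25  16  16   0   0   3  -2   0   0   6  -3  -2   1   1   1
220  -1   0   2  -3 
[... 394 characters left out ...]
4  25  16  17  -2  -1  -2   2  -1   3   3   7  -2   0  -1  -1  -1
240   1  -2   1  -2  33  31  25  27  17  18  15  19  19  16  18  19   0  -2   0   0  -1   0   1   1   1   1   1  -1   1
245   2  -2   0   1   1  26  26  29  16  16  17  16  19  15  15  16  -1   1  -2   0   1   2  -1  -1   0   2  -2  -2  -1
250   0  -1  -2   1   0   1  14  32  17  14  14  16  16  18  16  15   0   4   1   0   0   1   5  -1   1   0   1   1   3
255  -1   0   2   0   1  -1   1  -1  -1   2   1  17  14  15  18  -2  -1   1   0  -1   0   7   1  -3   2   2   1   0   0
260  -2  -1  -2   1   0  -1   1   3   3  -2   0  -1   0   2   0   1   1   4   1  -3   1   6   2   0   0   1   0   4   3
[0.5929693  0.02514295 0.0160627 ]
```

View pics/top0z.png

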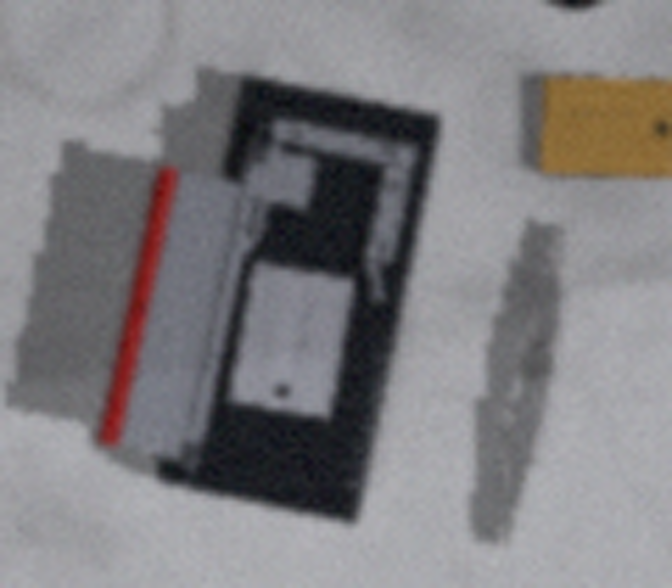

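View pics/side0z.png

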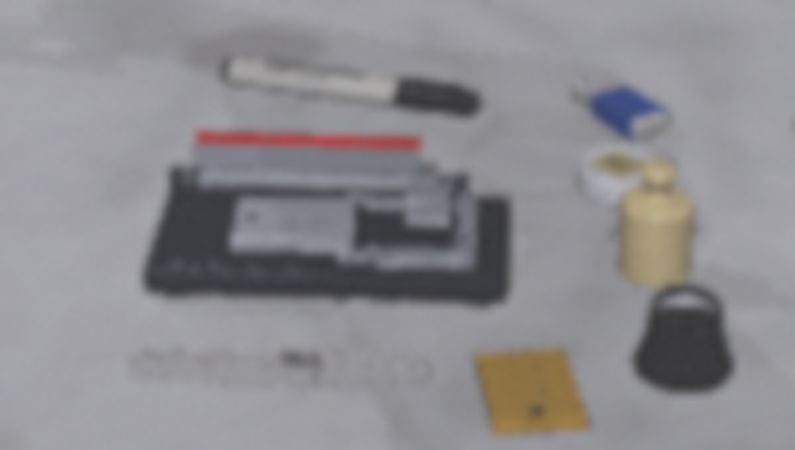

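```bash
python3 - <<'E'
import numpy as np
from h import *
from scipy.optimize import least_squares
im=dict(np.load("top0.npz"))
def z2(p): p=np.array(p,float); return (p+.5)/5.6-.5+[265,165]
pts=[((355,521),(-.106,-.036,.016)),((438,117),(.044,-.036,.016)),((248,75),(.044,.038,.016)),((168,170),(.004,.056,.033)),((108,443),(-.096,.056,.033))]
W=np.array([world(im,*z2(p),z=m[2])[:2] for p,m in pts]); M=np.array([m[:2] for _,m in pts])
def f(x):
    c,s=np.cos(x[2]),np.sin(x[2]); return (M@np.array([[c,s],[-s,c]])+x[:2]-W).ravel()
s=least_squares(f,[.57,.02,-.2]); print(s.x, (s.fun.reshape(-1,2)*1000).round(1))
x=s.x;c,sn=np.cos(x[2]),np.sin(x[2])
C=np.array([world(im,*z2(p),z=.022)[:2] for p in [(258,263),(352,276),(332,418),(232,402)]])
L=(C-x[:2])@np.array([[c,-sn],[sn,c]]); print("coupon corners stage",(L*1000).round(1),L.mean(0))
E
```

```text
[ 0.60756391  0.01381001 -0.19718236] [[-1.5 -0.5]
 [ 0.3 -1.9]
 [ 0.7  1.9]
 [ 1.2  0. ]
 [-0.7  0.4]]
coupon corners stage [[-22.1  18. ]
 [-19.6 -15.8]
 [-70.4 -19.4]
 [-72.3  16.5]] [-0.04610364 -0.00016698]
```

```bash
cat >> h.py <<'E'
TH=-0.19718; O=np.array([0.60756,0.01381])
def quat(th=None):
    a=((TH if th is None else th)+np.pi)/2
    return [np.cos(a),np.sin(a),0,0]
def S2W(x,y,z=0,th=None,o=None):
    th=TH if th is None else th; o=O if o is None else o
    c,s=np.cos(th),np.sin(th); return [o[0]+c*x-s*y,o[1]+s*x+c*y,z]
from scipy.spatial.transform import Rotation as R
def wrist(r,optics,name):
    p=np.array(r.current_tool_pos());q=r.current_ee_rot()
    im=optics.get_image("wrist"); T=np.eye(4);T[:3,:3]=R.from_quat(q).as_matrix();T[:3,3]=p
    im["camera_from_world"]=np.linalg.inv(T@im["mount"]); 
    cv2.imwrite(f"pics/{name}.png",im["pixels"][:,:,::-1]); np.savez(name+".npz",**im); return im
E
python3 - <<'E'
from cell import r, optics
from h import *
print(quat())
r.move_to(S2W(-.06,.02,.23),quat())
im=wrist(r,optics,"w1"); print(r.current_t(),r.current_tool_pos(),r.current_q(),r.current_contact_force()); print(im["mount"].round(4),im["fx"],im["cx"],im["cy"])
print(im["camera_from_world"].round(3))
E
```

```text
[np.float64(0.09843036199926417), np.float64(0.9951439412651286), 0, 0]
2.3083 [0.5525611  0.04591291 0.23004182] [-1.09819420e-03  3.83923600e-01  1.66502331e+00  9.13803660e-05
  1.09258554e+00 -1.37572194e+00] [-0.02238178 -0.21503385 -0.06322185]
[[-5.000e-04 -9.658e-01 -2.593e-01  6.410e-02]
 [ 1.000e+00 -0.000e+00 -1.700e-03 -1.200e-03]
 [ 1.600e-03 -2.593e-01  9.658e-01 -1.216e-01]
 [ 0.000e+00  0.000e+00  0.000e+00  1.000e+00]] 348.963940111641 321.1668968269776 202.91385826749692
[[ 0.196  0.981 -0.001 -0.151]
 [ 0.947 -0.188  0.259 -0.544]
 [ 0.254 -0.052 -0.966  0.218]
 [ 0.     0.     0.     1.   ]]
```

View pics/w1.png

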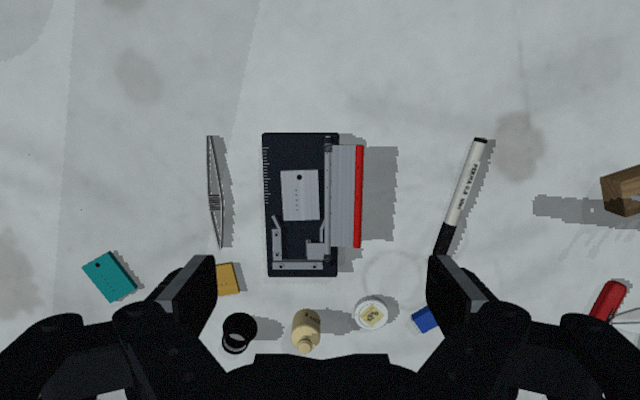

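The wrist view shows the stage upright: plate corners at about (262,133), (267,277) and (337,276), coupon (280..320, 170..221), bar (357..363, 146..248). I'll zoom in for corners.

```bash
python3 - <<'E'
import numpy as np
from h import *
im=dict(np.load("w1.npz"))
c=cv2.convertScaleAbs(im["pixels"][125:285,255:372,::-1],alpha=1.5,beta=10)
cv2.imwrite("pics/w1z.png",cv2.resize(c,None,fx=3.7*1,fy=3.7*1,interpolation=cv2.INTER_CUBIC))
E
```

```text
(no output)
```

View pics/w1z.png

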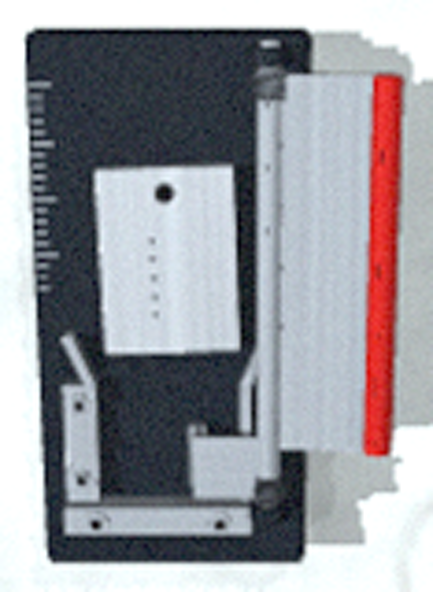

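```bash
python3 - <<'E'
import numpy as np
from h import *
from scipy.optimize import least_squares
im=dict(np.load("w1.npz"))
def z2(p): p=np.array(p,float); return (p+.5)/3.7-.5+[255,125]
pts=[((27,30),(-.106,-.036,.016)),((312,30),(-.106,.038,.016)),((50,560),(.044,-.036,.016)),((303,560),(.044,.038,.016)),((388,75),(-.096,.056,.033)),((377,455),(.004,.056,.033))]
W=np.array([world(im,*z2(p),z=m[2])[:2] for p,m in pts]); M=np.array([m[:2] for _,m in pts])
def f(x):
    c,s=np.cos(x[2]),np.sin(x[2]); return (M@np.array([[c,s],[-s,c]])+x[:2]-W).ravel()
s=least_squares(f,[.57,.02,-.2]); print(s.x, (s.fun.reshape(-1,2)*1000).round(1))
x=s.x;c,sn=np.cos(x[2]),np.sin(x[2])
C=np.array([world(im,*z2(p),z=.022)[:2] for p in [(94,169),(232,165),(240,351),(106,355)]])
L=(C-x[:2])@np.array([[c,-sn],[sn,c]]); print("coupon corners stage",(L*1000).round(1),L.mean(0))
# heights check from depth
for n,(u,v) in dict(bed=(300,145),coupon=(300,190),bar=(360,195),table=(240,150)).items(): print(n,np.median([world(im,u+a,v+b)[2] for a in(-1,0,1) for b in(-3,0,3)]))
E
```

```text
[ 0.60959562  0.01139292 -0.19831492] [[-0.9 -0.7]
 [-0.5  0.5]
 [ 0.5 -1.2]
 [ 1.   0.6]
 [-0.2  0.5]
 [ 0.1  0.4]]
coupon corners stage [[-70.5 -18.4]
 [-71.6  17.2]
 [-21.3  19.3]
 [-20.1 -16.6]] [-0.04585322  0.0003924 ]
bed 0.016780515956958952
coupon 0.022915364949045502
bar 0.03383317906368982
table 0.0012140708411609302
```

```bash
sed -i 's/^TH=.*/TH=-0.1978; O=np.array([0.6086,0.0126])/' h.py; python3 - <<'E'
from cell import r, optics
from h import *
r.set_gripper(0.53,20)
print(r.current_opening())
im=wrist(r,optics,"w2"); print(r.current_t())
M=im["mount"]
vv,uu=np.mgrid[0:400,0:640]; D=im["depth"]
P=np.stack([(uu-im["cx"])/im["fx"]*D,(vv-im["cy"])/im["fy"]*D,D],-1)@M[:3,:3].T+M[:3,3]
np.save("w2P.npy",P)
m=(D>0)&(P[...,2]<.06)&(P[...,2]>-.03)
for lo in np.arange(-.03,.06,.005):
    k=m&(P[...,2]>=lo)&(P[...,2]<lo+.005)
    for sgn in(-1,1):
        kk=k&(P[...,1]*sgn>0)
        if kk.sum(): print(round(lo,3),sgn,kk.sum(),"x",(np.percentile(P[kk][:,0],[2,98])*1000).round(1),"y",(np.percentile(P[kk][:,1],[2,98])*1000).round(1))
E
```

```text
0.5290086002929596
2.8333
-0.03 -1 719 x [ 5.5 12.8] y [-51.6 -25.7]
-0.03 1 742 x [ 5.4 12.7] y [22.9 50.4]
-0.025 -1 243 x [ 1.8 12.4] y [-44.2 -25. ]
-0.025 1 248 x [ 1.9 12.3] y [22.8 42.8]
-0.02 -1 577 x [-10.4  10.4] y [-29.4 -23.7]
-0.02 1 579 x [-10.9  10.3] y [21.2 27.1]
-0.015 -1 313 x [-11.5  10.4] y [-35.2 -23.7]
-0.015 1 312 x [-11.4  10.4] y [21.2 33.3]
-0.01 -1 343 x [-11.   10.4] y [-37.  -23.7]
-0.01 1 355 x [-10.8  10.3] y [21.2 34.5]
-0.005 -1 315 x [-11.1  10.3] y [-36.8 -23.7]
-0.005 1 299 x [-11.2  10.3] y [21.2 34.6]
0.0 -1 272 x [-11.   10.3] y [-37.2 -23.8]
0.0 1 282 x [-11.2  10.3] y [21.2 34.5]
0.005 -1 255 x [-10.4  10.3] y [-36.9 -23.7]
0.005 1 241 x [-10.5  10.3] y [21.2 34.5]
0.01 -1 179 x [-11.3  10.3] y [-34.9 -23.7]
0.01 1 187 x [-10.9  10.3] y [21.2 32.9]
0.015 -1 61 x [-10.3   9.5] y [-26.1 -23.8]
0.015 1 64 x [-10.2   9.6] y [21.2 25.9]
```

View pics/w2.png

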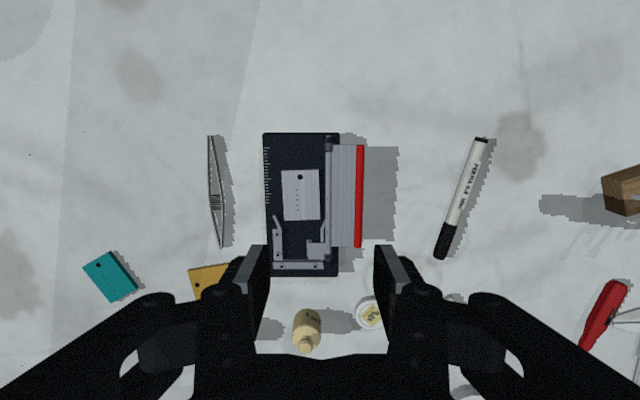

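```bash
python3 - <<'E'
import numpy as np
P=np.load("w2P.npy"); m=(P[...,2]<.05)&(P[...,2]>-.03)&(abs(P[...,0])<.013)
for y in list(range(-38,-20,1))+list(range(20,38,1)):
    k=m&(abs(P[...,1]*1000-y)<.5)
    if k.sum()>3: print(y,k.sum(),(np.percentile(P[k][:,2],[90,98,100])*1000).round(1), (np.percentile(P[k][:,0],[1,99])*1000).round(1))
E
```

```text
-38 16 [-2.2  1.6  3. ] [ 5.3 10.9]
-37 91 [4.5 7.9 8.8] [ 5.3 11.4]
-36 99 [6.2 9.5 9.8] [ 5.5 11.5]
-35 114 [ 8.1 11.3 13.8] [ 5.3 11.5]
-34 107 [ 8.  11.2 11.7] [ 5.3 12.5]
-33 107 [ 7.4 11.5 12.1] [ 5.5 12.6]
-32 48 [-22.7 -11.3 -11.1] [ 6.5 12.8]
-31 59 [-20.6  -1.5   9.5] [ 9.4 12.9]
-30 158 [ 7.  11.9 14.5] [ 9.3 12.8]
-29 176 [ 7.4 13.1 15.1] [ 9.4 12.6]
-28 157 [ 7.4 13.2 14.5] [ 8.8 11.5]
-27 178 [ 6.5 12.9 15. ] [ 5.8 11.6]
-26 205 [ 5.4 12.  14. ] [ 0.2 11.5]
-25 273 [ 4.  12.8 14.2] [-9.5 11.2]
-24 1136 [12.3 17.3 19.3] [-11.9  10.3]
-23 5 [-5.3 -4.1 -3.8] [-1.   9.7]
21 884 [13.3 17.5 19. ] [-11.9  10.1]
22 379 [ 6.  13.8 17.3] [-12.2  11. ]
23 269 [ 3.7 11.8 14.7] [-4.2 11.4]
24 181 [ 6.  13.2 14.6] [ 5.4 11.4]
25 175 [ 7.4 13.  15.1] [ 6.3 11.3]
26 153 [ 7.9 13.8 15.4] [ 9.3 11.2]
27 181 [ 6.1 13.2 15.2] [ 9.5 12.8]
28 108 [ 5.  11.3 13.8] [ 9.  12.7]
29 55 [-23.9 -20.6 -20.3] [10.6 12.7]
30 69 [ 3.1 10.7 11.6] [ 5.6 12.9]
31 112 [ 8.3 11.5 12.9] [ 5.4 12.5]
32 102 [ 7.6 12.1 13.3] [ 5.4 12.2]
33 106 [ 7.6 10.9 12.7] [ 5.3 11.5]
34 111 [ 6.1  9.1 10.4] [ 5.4 11.5]
35 43 [5.1 7.1 7.9] [ 5.3 11.3]
36 22 [-26.8 -26.2 -26.2] [5.3 6.7]
37 36 [-23.8 -23.  -22.2] [5.5 7. ]
```

```bash
python3 - <<'E'
from cell import r, optics
from h import *
r.set_gripper(0.565,20); print("open",r.current_opening())
X,Y=-.087,.0273
r.move_to(S2W(X,Y,.10),quat())
r.move_linear(S2W(X,Y,.058),vel=.1)
print(r.current_t(),r.current_contact_force())
z=.058
while z>.040:
    z-=.0015; r.move_linear(S2W(X,Y,z),vel=.02)
    F=np.array(r.current_contact_force()); print(round(r.current_t(),2),round(z,4),np.round(r.current_tool_pos(),4)[2],F.round(2),np.round(r.current_torque(),2))
    if F[2]>1: break
E
```

```text
open 0.5677676154075909
4.2083 [-0.38846735  0.0206817   0.07625099]
4.46 0.0565 0.057 [0.13 0.13 0.11] [-0.   -0.01 -0.03]
4.71 0.055 0.055 [-0.6   0.02 -0.7 ] [-0.05  0.02  0.07]
4.96 0.0535 0.0534 [-0.75 -0.41  0.74] [-0.03  0.03  0.01]
5.21 0.052 0.0521 [-0.01 -0.21  1.98] [ 0.09 -0.08  0.03]
```

```bash
python3 - <<'E'
from cell import r, optics
from h import *
X,Y=-.087,.0273
for z in (.048,.044,.0415,.0395):
    r.move_linear(S2W(X,Y,z),vel=.025)
    F=np.array(r.current_contact_force()); print(round(r.current_t(),2),z,np.round(r.current_tool_pos(),4),F.round(2),np.round(r.current_torque(),2))
r.sleep(.15);F=np.array(r.current_contact_force()); print(round(r.current_t(),2),np.round(r.current_tool_pos(),4),F.round(2))
im=optics.get_image("side"); np.savez("side1.npz",**im); cv2.imwrite("pics/side1.png",cv2.resize(im["pixels"][130:260,230:390,::-1],None,fx=5,fy=5-.4,interpolation=cv2.INTER_CUBIC))
im=wrist(r,optics,"w3")
cv2.imwrite("pics/w3z.png",cv2.resize(im["pixels"][60:360,160:480,::-1],None,fx=2,fy=2,interpolation=cv2.INTER_CUBIC))
E
```

```text
5.52 0.048 [0.5289 0.0565 0.048 ] [0.99 1.86 2.88] [ 0.39 -0.13  0.01]
5.83 0.044 [0.5288 0.0565 0.044 ] [0.99 2.76 3.35] [ 0.48 -0.27 -0.04]
6.08 0.0415 [0.5288 0.0564 0.0415] [1.66 1.32 4.16] [ 0.32 -0.24 -0.01]
6.33 0.0395 [0.5288 0.0563 0.0396] [ 1.24 -1.25  4.95] [-0.   -0.23 -0.03]
6.47 [0.5288 0.0563 0.0397] [0.68 0.73 5.08]
```

View pics/side1.png

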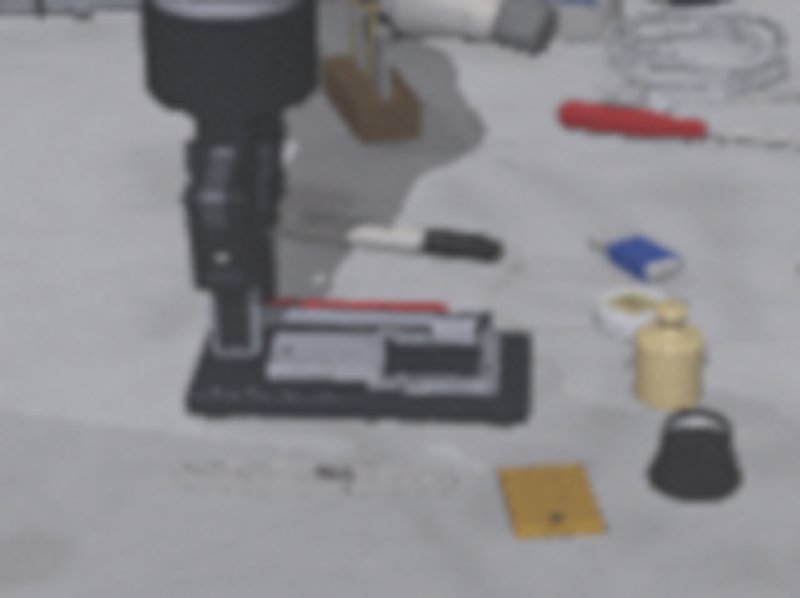

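View pics/w3z.png

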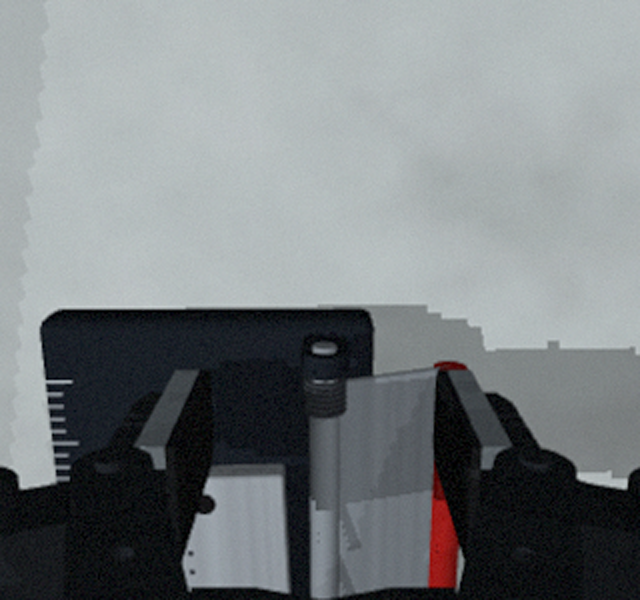

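```bash
python3 - <<'E'
from cell import r, optics
from h import *
Y=.0273; z=.0384
for x in (-.087,-.080,-.070,-.060,-.052,-.047):
    r.move_linear(S2W(x,Y,z),vel=.03)
    F=np.array(r.current_contact_force()); c,s=np.cos(TH),np.sin(TH); p=np.array(r.current_tool_pos())
    d=p[:2]-O; print(round(r.current_t(),2),x,"stage",np.round([c*d[0]+s*d[1],-s*d[0]+c*d[1],p[2]],4),"F",np.round([c*F[0]+s*F[1],-s*F[0]+c*F[1],F[2]],2),np.round(r.current_torque(),2))
    if F[2]<3 or abs(c*F[0]+s*F[1])>8: print("stop");break
im=optics.get_image("side"); np.savez("side2.npz",**im); cv2.imwrite("pics/side2.png",cv2.resize(im["pixels"][130:260,230:390,::-1],None,fx=5,fy=5-.4,interpolation=cv2.INTER_CUBIC))
im=optics.get_image("top"); np.savez("top2.npz",**im); cv2.imwrite("pics/top2.png",cv2.resize(im["pixels"][165:270,265:385,::-1],None,fx=5.6,fy=5.6,interpolation=cv2.INTER_CUBIC))
E
```

```text
6.83 -0.087 stage [-0.0868  0.027   0.0386] F [ 1.01 -0.85  5.79] [-0.16 -0.18 -0.06]
7.21 -0.08 stage [-0.0806  0.027   0.0383] F [-1.38 -0.51  6.14] [0.1  0.21 0.07]
7.69 -0.07 stage [-0.0707  0.0271  0.0382] F [-1.97  0.23  5.56] [0.19 0.22 0.07]
8.18 -0.06 stage [-0.0607  0.0271  0.0382] F [-1.41 -0.1   5.41] [0.09 0.23 0.07]
8.59 -0.052 stage [-0.0527  0.0271  0.0382] F [-1.84 -0.28  5.79] [0.25 0.28 0.06]
8.91 -0.047 stage [-0.0477  0.0271  0.0382] F [-2.15 -0.07  5.01] [0.22 0.26 0.08]
```

View pics/side2.png

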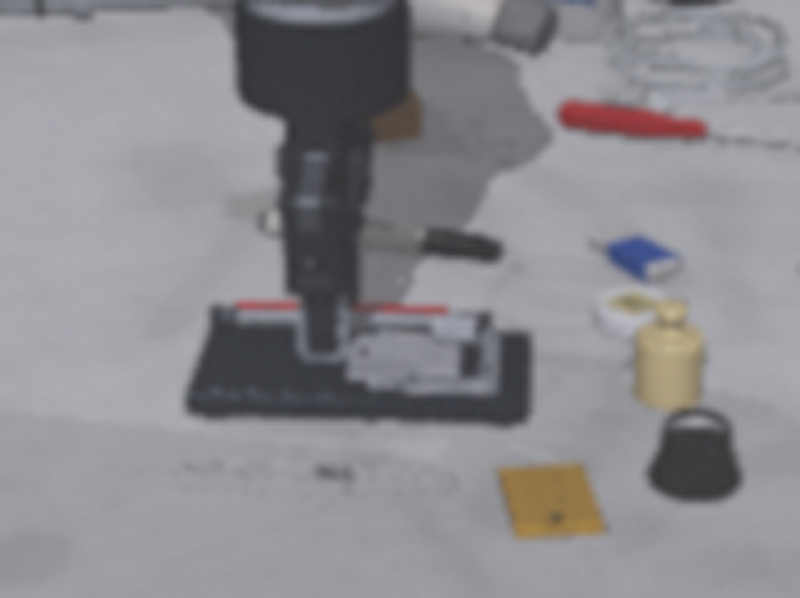

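View pics/top2.png

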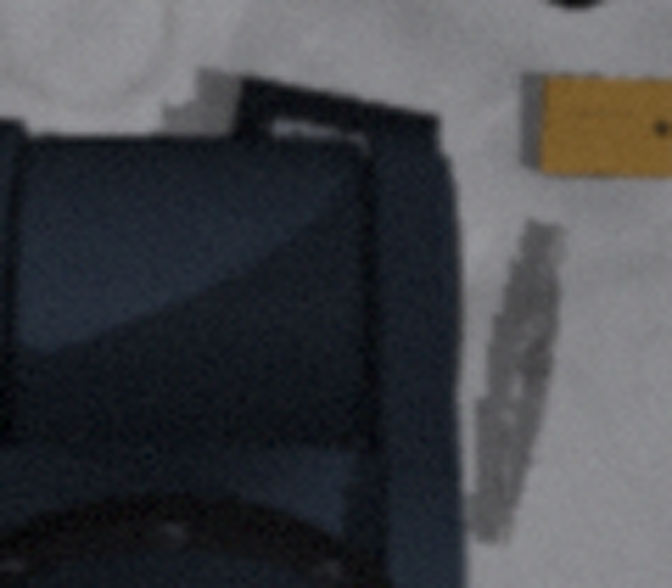

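The side view shows the coupon between the guides, rear edge in contact with the finger (at about (345,360)) and a dark gap of a few millimetres left before the stop (~(470,355)). I'll creep home under force watch.

```bash
python3 - <<'E'
from cell import r, optics
from h import *
Y=.0273; z=.0384
x=-.047; c,s=np.cos(TH),np.sin(TH)
while x<-.034:
    x+=.0015 if x<-.0412 else .0008
    r.move_linear(S2W(x,Y,z),vel=.02)
    F=np.array(r.current_contact_force()); p=np.array(r.current_tool_pos())
    d=p[:2]-O; fx=c*F[0]+s*F[1]; print(round(r.current_t(),2),round(x,4),"stage",np.round([c*d[0]+s*d[1],-s*d[0]+c*d[1],p[2]],4),"F",np.round([fx,-s*F[0]+c*F[1],F[2]],2))
    if F[2]<3 or abs(fx)>6.5: print("stop");break
im=optics.get_image("side"); np.savez("side3.npz",**im); cv2.imwrite("pics/side3.png",cv2.resize(im["pixels"][180:225,260:340,::-1],None,fx=9,fy=9,interpolation=cv2.INTER_CUBIC))
E
```

```text
9.26 -0.0455 stage [-0.0465  0.0271  0.0382] F [-2.68 -0.36  5.81]
9.51 -0.044 stage [-0.0452  0.027   0.0381] F [-4.34  0.74  5.63]
9.76 -0.0425 stage [-0.0437  0.0271  0.0381] F [-2.61  0.2   5.04]
10.01 -0.041 stage [-0.0422  0.027   0.0381] F [-3.86  0.2   5.37]
10.26 -0.0402 stage [-0.0415  0.0271  0.0381] F [-4.57  0.41  5.48]
10.51 -0.0394 stage [-0.0407  0.027   0.0381] F [-3.95 -0.44  5.49]
10.76 -0.0386 stage [-0.0399  0.027   0.0381] F [-4.7  -0.11  5.41]
11.01 -0.0378 stage [-0.0391  0.0271  0.0381] F [-4.21  0.    5.62]
11.26 -0.037 stage [-0.0386  0.0271  0.038 ] F [-5.29  0.46  6.73]
11.51 -0.0362 stage [-0.0384  0.027   0.0379] F [-8.46 -0.3   7.95]
stop
```

View pics/side3.png

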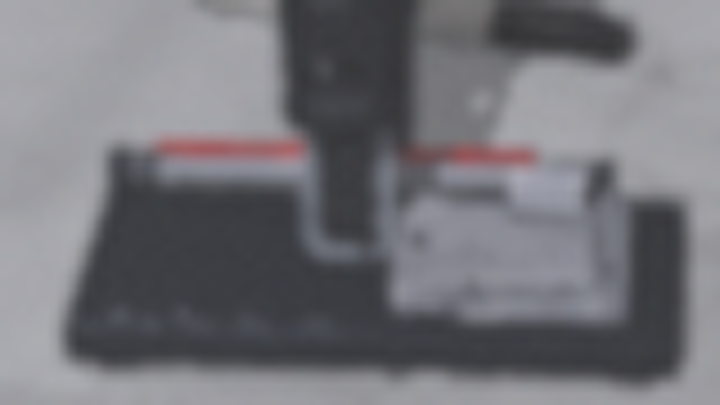

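```bash
python3 - <<'E'
from cell import r, optics
from h import *
Y=.0273; z=.0384; c,s=np.cos(TH),np.sin(TH)
def rep(x,z):
    F=np.array(r.current_contact_force()); p=np.array(r.current_tool_pos())
    d=p[:2]-O; fx=c*F[0]+s*F[1]; print(round(r.current_t(),2),round(x,4),"stage",np.round([c*d[0]+s*d[1],-s*d[0]+c*d[1],p[2]],4),"F",np.round([fx,-s*F[0]+c*F[1],F[2]],2)); return fx
for x in (-.0354,-.0346):
    r.move_linear(S2W(x,Y,z),vel=.02)
    if rep(x,z)<-13: break
r.sleep(.2); rep(x,z)
for x in (-.038,-.0415,-.043): r.move_linear(S2W(x,Y,z),vel=.03); rep(x,z)
for zz in (.043,.048,.054): r.move_linear(S2W(x,Y,zz),vel=.04); rep(x,zz)
r.move_linear(S2W(x,Y,.10),vel=.15)
r.move_linear(S2W(-.06,.02,.23),vel=.2)
r.sleep(.2)
im=wrist(r,optics,"w4"); print(r.current_t(),r.current_contact_force())
cc=cv2.convertScaleAbs(im["pixels"][125:285,255:372,::-1],alpha=1.5,beta=10)
cv2.imwrite("pics/w4z.png",cv2.resize(cc,None,fx=3.7,fy=3.7,interpolation=cv2.INTER_CUBIC))
im=optics.get_image("side"); np.savez("side4.npz",**im); cv2.imwrite("pics/side4.png",cv2.resize(im["pixels"][165:250,240:390,::-1],None,fx=5.3,fy=5.3,interpolation=cv2.INTER_CUBIC))
E
```

```text
11.81 -0.0354 stage [-0.0382  0.027   0.0378] F [-10.23   0.62   9.89]
12.06 -0.0346 stage [-0.0379  0.027   0.0376] F [-14.16   0.31  11.86]
12.26 -0.0346 stage [-0.0379  0.027   0.0377] F [-13.65   0.56  11.26]
12.53 -0.038 stage [-0.0389  0.0272  0.0383] F [-3.14  1.36  5.2 ]
12.79 -0.0415 stage [-0.0415  0.0272  0.0387] F [0.62 0.63 5.65]
13.04 -0.043 stage [-0.0426  0.0273  0.0388] F [2.76 0.35 5.55]
13.31 -0.043 stage [-0.0431  0.0273  0.0432] F [0.51 1.05 4.34]
13.58 -0.043 stage [-0.0434  0.0272  0.0479] F [ 0.02  0.19 -0.1 ]
13.88 -0.043 stage [-0.0429  0.0273  0.0542] F [ 0.28 -0.09 -0.47]
15.4 [-0.17691684  0.04557986 -0.42782698]
```

View pics/w4z.png

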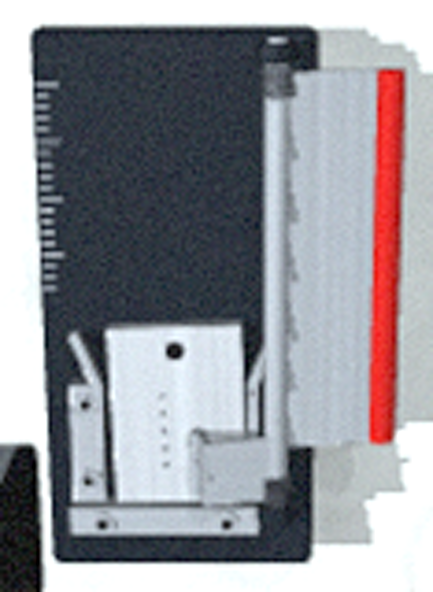

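View pics/side4.png

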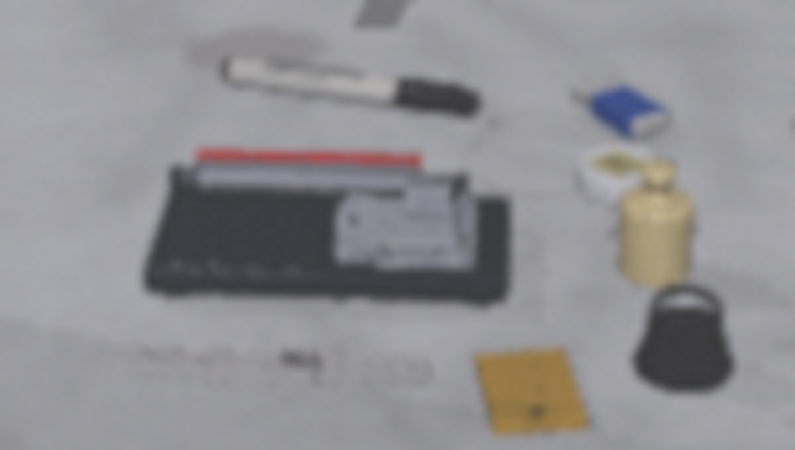

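The coupon is flush on the stop (lower edge ~row 500 in the zoom), its front left is under the nose at (235,470), and the bar stays partly down. A numeric check follows before handing in.

```bash
python3 - <<'E'
import numpy as np
from h import *
from scipy.optimize import least_squares
im=dict(np.load("w4.npz"))
def z2(p): p=np.array(p,float); return (p+.5)/3.7-.5+[255,125]
pts=[((32,28),(-.106,-.036,.016)),((318,29),(-.106,.038,.016)),((56,560),(.044,-.036,.016)),((309,560),(.044,.038,.016))]
W=np.array([world(im,*z2(p),z=m[2])[:2] for p,m in pts]); M=np.array([m[:2] for _,m in pts])
def f(x):
    c,s=np.cos(x[2]),np.sin(x[2]); return (M@np.array([[c,s],[-s,c]])+x[:2]-W).ravel()
x=least_squares(f,[.57,.02,-.2]).x; c,sn=np.cos(x[2]),np.sin(x[2]); print(x)
C=np.array([world(im,*z2(p),z=.022)[:2] for p in [(106,327),(242,324),(112,500)]])
L=(C-x[:2])@np.array([[c,-sn],[sn,c]]); print((L*1000).round(1))
vv,uu=np.mgrid[147:242,357:362]; Pz=world(im,uu,vv)[...,2]; print("bar z",np.median(Pz), "expect .0243 at 0.30")
print("coupon z",np.median(world(im,*np.meshgrid(range(290,312),range(225,232)))[...,2]))
E
```

```text
[ 0.60960813  0.01138701 -0.19831866]
[[-27.7 -18.1]
 [-28.5  18. ]
 [ 22.  -17.8]]
bar z 0.02510635380409726 expect .0243 at 0.30
coupon z 0.023012426372828354
```

```bash
python3 -c "
from cell import r
print(r.current_t()); r.hand_in()"
```

```text
15.45
the job is handed in; nothing more can be done
```

The coupon is clamped fully home under the clip's nose, and I handed the job in at 15.5 s of the 32 s allowed. The hand-in reports no verdict, so these results are my own measurements.

**What I did:** I pressed the thumb bar down with the left fingertip to about 0.47 rad, estimated from a reading of about 5.5 N and the tip height. Holding it down, I pushed the coupon along the bed with the right fingertip until it met the stop. The push force rose to about 14 N there. I backed off about 4 mm, let the clip down slowly, and raised the gripper clear.

**Last checks (wrist camera, after letting go):**

| Check | Measured | Wanted |
|---|---|---|
| Coupon centre, stage x | about -3.1 mm | -6 to 0 mm |
| Coupon centre, stage y | about 0 mm | -4 to +4 mm |
| Coupon yaw to the stage | about 0.02 rad | below 0.1 rad |
| Bar top height above the worktop | 25.1 mm (depth reads 0.8 mm high, so about 24.3 mm) | 24.3 mm with the clip at 0.30 rad |

- **Surroundings:** the side view showed nothing round the stage visibly moved.
- **Camera disagreement:** the top and wrist cameras placed the stage about 2 mm apart. I used the mean, which fitted the fingers' symmetric position.
- **Push force before the stop:** the forward resistance rose from about 2 N to 4 N between the guides before the stop. I took this as rubbing on the guides, and the coupon kept moving.
- **Not measured:** the force of the nose on the coupon. I only inferred it from the bar height.

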